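# Clear the jig, drop the shim gauge over its hidden pin and hold it down

## Robot

A 6-joint arm with a two-finger parallel gripper is mounted at the origin on the work surface. World frame = base frame: x ahead of the robot, y to its left, z up, the work surface at z = 0. Lengths are in m, angles in rad, forces in N, time in s.
With the tool pointing down it reaches from about 0.35 to 0.775 m from the base axis. Payload 5.5 kg.
Tool frame: the origin (TCP) lies midway between the tips of the shut fingers; the grasp point (between the pads) lies grasp_offset behind it (grasp_offset is the distance from the TCP to the grasp point, in m); z points along the fingers, y is the line along which they close (so a half turn about z gives the same grasp; the last joint's range is limited). The gripper opens to 85 mm and grips with 20 to 120 N. Pads are 22 mm wide; open, the fingers measure 114 mm over their backs; the gripper's body (76 mm by 85 mm) begins 54 mm behind the grasp point. The pads swing forward as they close: fully open they stand 13 mm farther back than shut.
Start: joints at [1.021, 0.313, 0.046, 1.304, 0, 1.431], TCP at [0.229, 0.527, 0.231] pointing down, gripper open.
Joint ranges: [-2.76, 2.76], [-0.86, 1.69], [-1.03, 1.26], [-2.2, 2.34], [-1.47, 1.5], [-3.14, 3.14]. Speed limits (rad/s): [2.57, 2.57, 3.14, 3.14, 3.14, 3.14].

## Interface

Orientations are given as a unit quaternion [w, x, y, z].
In Python, from workcell import * gives the robot as it stands.
- The arm moves only by the tool step_arm, never from a script. Its argument "deltas" is a list of rows, each a list of 7 numbers: the shift along the world's x, y, z in mm, then the turn, a rotation vector about the world's x, y, z in degrees, then the gripper's target within -1 to 1 (fully open at 1, half-way at 0, shut at -1). A call has 1 to 5 rows; each row shifts and turns the commanded pose from where the row before left it; what a row does not reach is not made up. A row lasts 1/10 s, in which the tool goes at most 50 mm and 8.59 degrees, less where a joint would pass 70% of its speed; a pose out of reach is approached as far as the arm can. A call is refused whole if a number of a shift passes 50 or a number of a turn 8.59, either way. A call with a gripper value outside its range is refused whole. The fingers move at their own pace and stop on an object; "newtons" is the grip in N (left out, the last holds). Time passes only in rows, so rows that do not move let the fingers close. It gives the time, the measured TCP pose, the force, the opening and the grip force at its end, in the units of the state.
- get_state(): the state, without advancing time (a new reading comes with each control period).
- read_camera(name): name is "scene" or "top" or "wrist"; returns a dict with "image" (384x512x3 uint8, red, green, blue), "z_map" (384x512 float32, m along the optical axis (not along the pixel's ray), 0 where there is no reading), "K" (3x3 intrinsics, pixels), "dist_coeffs" ([k1, k2, p1, p2, k3] as OpenCV has them; the pictures are not rectified), "world_from_camera" (4x4, takes a point from camera to world coordinates). Camera axes: x right, y down, z forward; pixel columns grow to the right and rows downward; lengths in m; the calibration is good to about 2 mm. A picture is of the moment at which its call begins.
- hand_in(): hands the job in; it is judged then, once.
The state is a dict: "clock": time; "joint_pos": joint angles; "qvel": joint speeds; "tau": joint torques, N m; "tcp_pos": TCP position; "orientation": TCP orientation; "wrist_force": force on the tool from outside, world axes, zero at the start; "ft_torque": the same for the moment, N m; "finger_gap": finger opening in m; "grip_force": force on a finger pad.
Only numpy, scipy, OpenCV 4.12 (cv2) and the standard library are available. Lean on these libraries where they do the work, as an engineer would, in place of code of your own. Each camera call takes 0.05 s, during which the arm holds its last target. There are 200 camera calls.

## Task

Take the copper spacer bar that was left lying across the red jig and put it in the clear parts cup, keeping the cup upright. Then bring the silver shim gauge into the jig's channel, feel along the channel with it until it drops over the hidden locating pin, and press it down against the sprung runners until it is fully home. Finish while still holding the gauge pressed down, do not let go, and leave the other things on the bench where they are.

Things in the scene. Friction and masses are not known exactly. Their poses are not given: they have to be found in the camera images.
- jig: Red jig fixed to the bench, 150 mm long (its x), 70 mm wide (its y; 8 mm high feet widen it to 134 mm). A straight channel 50 mm wide, open at both ends, runs along x between two 10 mm walls whose flat tops are 50 mm above the bench. On the channel's floor lie two sprung steel runners, tops 35 mm above the bench when up, with a dark slot between. Origin: centre of the underside; z up.
- channel (a point): Middle of the jig's channel, at pin-tip height, 43 mm above the bench; axes as the jig's. One fixed dark steel pin, 12 mm in diameter, bevelled to 8 mm at its tip, stands up from the slot on the centreline (y = 0), somewhere within 15 mm of this point either way along x; where is not reported and differs each time. Tip 8 mm above the raised runners, 7 mm below the wall tops.
- platen (a joint): Travel of the sprung runners in m: 0 is up, grows as they are pressed down, stop at 0.005. Spring force about 5 N at the top and 11 N at the stop; the gauge's weight alone does not sink them, and they rise again when let go.
- gauge: Silver aluminium shim gauge, about 0.22 kg: body 90 mm (its x) by 46 mm (y) by 20 mm high, on its top in the middle an upright grip 40 mm (x) by 14 mm (y), from 20 to 50 mm above the underside; take it across the 14 mm. Same either way round. Origin: centre of the underside (mouth of the pocket); z up.
- pocket (a point): Mouth of the blind pocket in the middle of the gauge's underside (same point as the gauge's origin): 16 mm (gauge x) by 18 mm (y), 16 mm deep; it fits over the jig's pin. This point is 43 mm above the bench when the gauge rides on the pin's tip, 35 mm when dropped on, 30 mm when fully pressed (gauge's shoulder then flush with the wall tops).
- bar: Copper spacer bar left across the jig's two walls, 70 mm (its x) by 14 mm (its y) by 10 mm high, about 0.09 kg. Origin: centre of its underside, 50 mm above the bench at the start.
- cup: Clear polycarbonate parts cup, loose, round, 94 mm across the rim, 84 mm across the foot, 50 mm high, wall 3 mm, floor 4 mm thick (78 mm clear across at the floor), 0.12 kg. Origin: centre of its underside; z up.
- spare_bar: A second copper bar of the same size (70 x 14 x 10 mm) lying on the bench beyond the jig; leave it. Origin: centre of its underside.
- jar: White closed jar, 64 mm across, 90 mm high; leave it. Origin: centre of its underside.
- driver: Screwdriver lying on the bench; leave it. Origin on its underside, axis along x.
Not all that is in view belongs to the job. Leave any blue look-alike of the bar alone. Leave any pink look-alike of the gauge alone.

How it is judged:
By the outcome, as a careful person would: the job done as asked, in the order asked, and still so for the second after the job is handed in, while the arm keeps its last pose, push and grip.
It also fails if it takes over 64 s, if anything falls off the work surface, if the arm or the gripper's body presses on something with over 40 N, if the wrist force passes 120 N, or if a joint passes its speed limit or range.

## Working session

There is one attempt and no reset: what is moved stays moved. The work goes in short steps, Python scripts to look and compute and a tool call to move; the robot and the scene stay as the last step left them, time stands still between calls to the robot, and variables do not carry over. Pictures are saved under pics/ and viewed, at most 10 in all, crops included, and the job is handed in when it is done.

Besides the shell and the picture viewer there is one more tool, called after "Emit:" in YAML: its name, and indented under it one key for each argument. step_arm: Moves the arm, as the interface text tells. Its arguments: {"type":"object","properties":{"deltas":{"type":"array","items":{"type":"array","items":{"type":"number"}}},"newtons":{"type":"number"}},"required":["deltas"]}

```bash
mkdir -p pics; ls; cat > h.py <<'E'
from workcell import *
import numpy as np, cv2
def snap(n,f):
    c=read_camera(n); cv2.imwrite('pics/'+f+'.png',c['image'][...,::-1]); np.savez(f+'.npz',**c); return c
def load(f): return dict(np.load(f+'.npz'))
def px(c,u,v,z=None):
    "pixel -> world; with z: ray meets plane z; else by z_map"
    n=cv2.undistortPoints(np.array([[[u,v]]],float),c['K'],c['dist_coeffs'])[0,0]
    T=c['world_from_camera']; d=T[:3,:3]@np.r_[n,1]
    s=c['z_map'][int(round(v)),int(round(u))] if z is None else (z-T[2,3])/d[2]
    return T[:3,3]+s*d
E
python3 - <<'E'
from h import *
a=snap('top','top0'); b=snap('scene','scene0')
cv2.imwrite('pics/top0b.png',cv2.resize(a['image'][...,::-1],(800,600),interpolation=cv2.INTER_CUBIC))
s=get_state(); print(s); print(a['world_from_camera'].round(3),a['K'])
E
```

```text
pics
{'clock': 0.1, 'joint_pos': array([1.02136092e+00, 3.13931280e-01, 4.51084639e-02, 1.30358361e+00,
       1.70588287e-06, 1.43122312e+00]), 'qvel': array([-0.00271292, -0.00123132,  0.00227755,  0.00091865,  0.0012391 ,
        0.00016011]), 'tau': array([ 3.61693419e-03, -4.81724596e+01,  2.99243599e+01,  1.27158387e-02,
       -6.50644552e-05,  2.56371248e-05]), 'tcp_pos': array([0.22888986, 0.52699959, 0.23050112]), 'orientation': array([-2.72692639e-04,  2.03499633e-01,  9.79074691e-01, -7.57460027e-04]), 'wrist_force': array([-0.55866948,  0.13781612,  0.87562168]), 'ft_torque': array([-0.04292547, -0.05045563,  0.02076699]), 'grip_force': 0.0, 'finger_gap': 0.08546822248283555}
[[ 0.019 -0.996  0.088  0.438]
 [-0.999 -0.016  0.031 -0.069]
 [-0.029 -0.088 -0.996  1.122]
 [ 0.     0.     0.     1.   ]] [[371.59798754   0.         255.98591675]
 [  0.         371.59798754 197.79209029]
 [  0.           0.           1.        ]]
```

View pics/top0b.png

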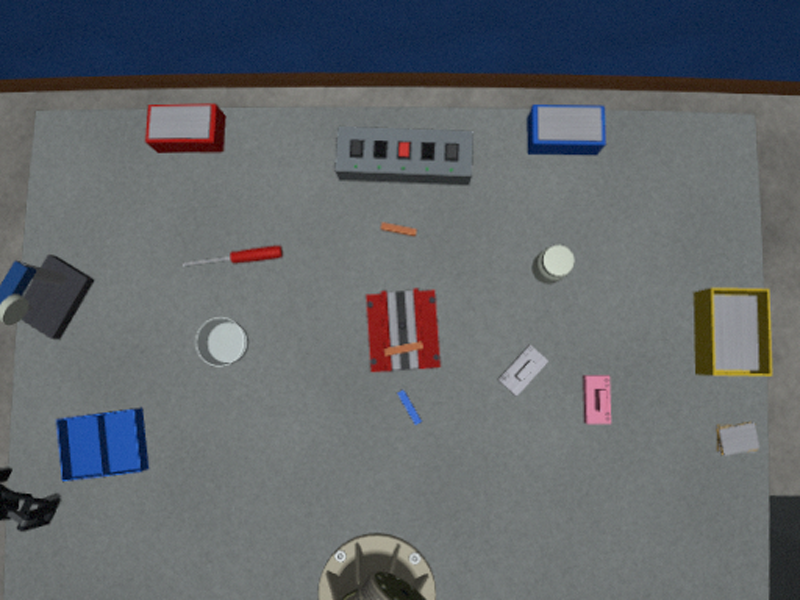

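View pics/scene0.png

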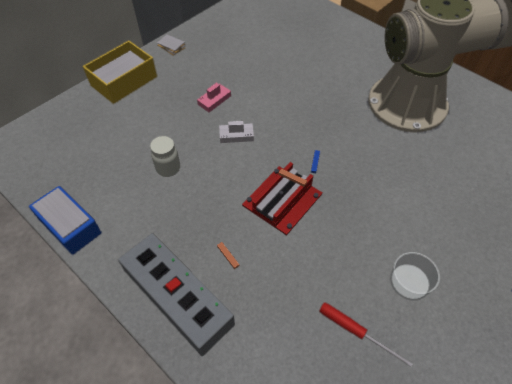

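The top view (800x600) shows these items:
- **Bars:** copper bar across the jig's walls at (404,349), copper bar on the bench at (398,229), and blue look-alike at (410,407). The one on the jig is the one meant, because it lies across both walls.
- **Gauges:** silver at (523,370) and pink look-alike at (597,400). The silver one is meant.
- **Other:** cup rim at about (221,342), jig at about (403,331).

I'll confirm with an enlarged crop.

```bash
python3 - <<'E'
from h import *
c=load('top0'); im=c['image'][...,::-1]
A=cv2.resize(im[180:270,230:362],None,fx=6,fy=6,interpolation=cv2.INTER_CUBIC)
cv2.imwrite('pics/cropA.png',A)
B=cv2.resize(im[195:243,115:175],None,fx=10,fy=10,interpolation=cv2.INTER_CUBIC)
cv2.imwrite('pics/cropB.png',B)
E
```

```text
(no output)
```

View pics/cropA.png

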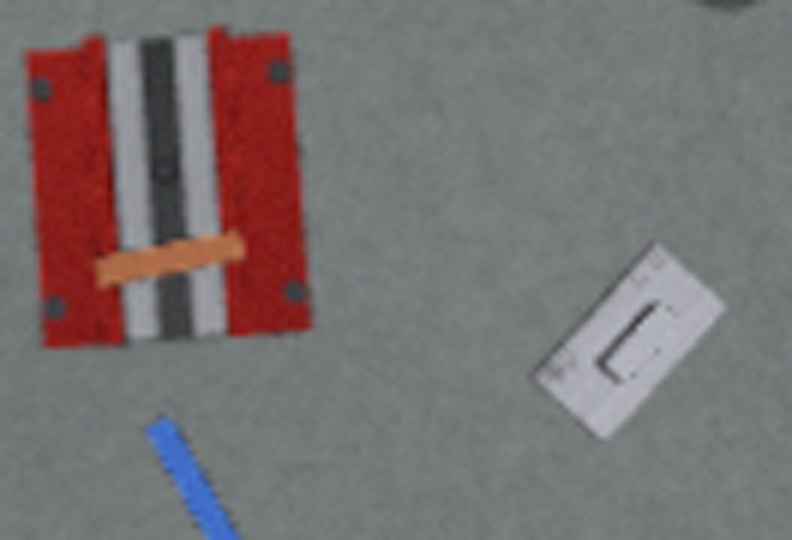

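View pics/cropB.png

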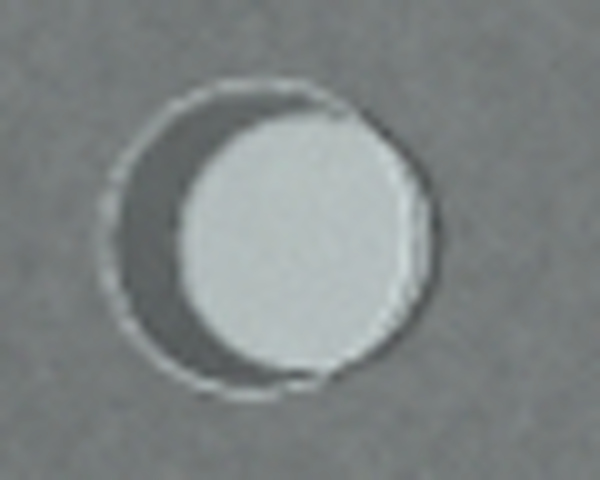

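The crop confirms the copper bar on the jig's walls, with crop corners (97,260), (243,232), (246,258) and (99,287). The silver gauge body has corners (657,243), (727,305), (603,440) and (532,377). A faint dark pin shows near (165,168). In the cup crop, the rim centre is about (258,240) and the floor disc about (300,242).

Emit:
step_arm:
  deltas:
    - [15,-36,-5,0,0,-3.5,0]
    - [15,-36,-5,0,0,-3.5,0]
    - [15,-36,-5,0,0,-3.5,0]
    - [15,-36,-5,0,0,-3.5,0]
    - [15,-36,-5,0,0,-3.5,0]
  newtons: 40

```text
clock: 0.6
tcp_pos: [0.3042, 0.3459, 0.2058]
orientation: [-0.0, 0.351, 0.936, -0.0]
wrist_force: [1.2, -0.7, 0.0]
finger_gap: 0.0423
grip_force: 0.0
```

Emit:
step_arm:
  deltas:
    - [15,-36,-5,0,0,-3.5,0]
    - [15,-36,-5,0,0,-3.5,0]
    - [15,-36,-5,0,0,-3.5,0]
    - [15,-36,-5,0,0,-3.5,0]
    - [15,-36,-5,0,0,-3.5,0]

```text
clock: 1.1
tcp_pos: [0.3792, 0.1659, 0.1809]
orientation: [-0.0, 0.49, 0.872, -0.0]
wrist_force: [1.5, 0.1, 0.9]
finger_gap: 0.0426
grip_force: 0.0
```

Emit:
step_arm:
  deltas:
    - [15,-36,-5,0,0,-3.5,0]
    - [15,-36,-5,0,0,-3.5,0]
    - [15,-36,-5,0,0,-3.5,0]
    - [15,-36,-5,0,0,-3.5,0]
    - [15,-36,-5,0,0,-3.5,0]

```text
clock: 1.6
tcp_pos: [0.4542, -0.0141, 0.1559]
orientation: [-0.0, 0.617, 0.787, 0.0]
wrist_force: [-0.2, 0.6, 0.8]
finger_gap: 0.0433
grip_force: 0.0
```

Emit:
step_arm:
  deltas:
    - [6,-30,0,0,0,-2,0]
    - [0,0,0,0,0,0,0]
    - [0,0,0,0,0,0,0]

```text
clock: 1.9
tcp_pos: [0.4596, -0.0429, 0.1559]
orientation: [-0.001, 0.63, 0.777, -0.0]
wrist_force: [-0.0, 0.0, 0.1]
finger_gap: 0.0428
grip_force: 0.0
```

```bash
cat >> h.py <<'E'
def pose():
    from scipy.spatial.transform import Rotation as R
    s=get_state(); q=s['orientation']; r=R.from_quat(np.r_[q[1:],q[0]]).as_matrix()
    print('t',s['clock'],'tcp mm',(s['tcp_pos']*1e3).round(1),'close dir',np.degrees(np.arctan2(r[1,1],r[0,1])).round(2),'z',r[:,2].round(4),'gap',round(s['finger_gap']*1e3,1),'grip',s['grip_force'],'F',np.round(s['wrist_force'],1))
E
python3 - <<'E'
from h import *
print(grasp_offset); pose()
c=snap('wrist','w1'); cv2.imwrite('pics/w1b.png',cv2.resize(c['image'][...,::-1],(800,600),interpolation=cv2.INTER_CUBIC))
E
```

```text
0.0187
t 1.9 tcp mm [459.6 -42.9 155.9] close dir 11.94 z [-1.2e-03  7.0e-04 -1.0e+00] gap 42.8 grip 0.0 F [-0.   0.   0.1]
```

View pics/w1b.png

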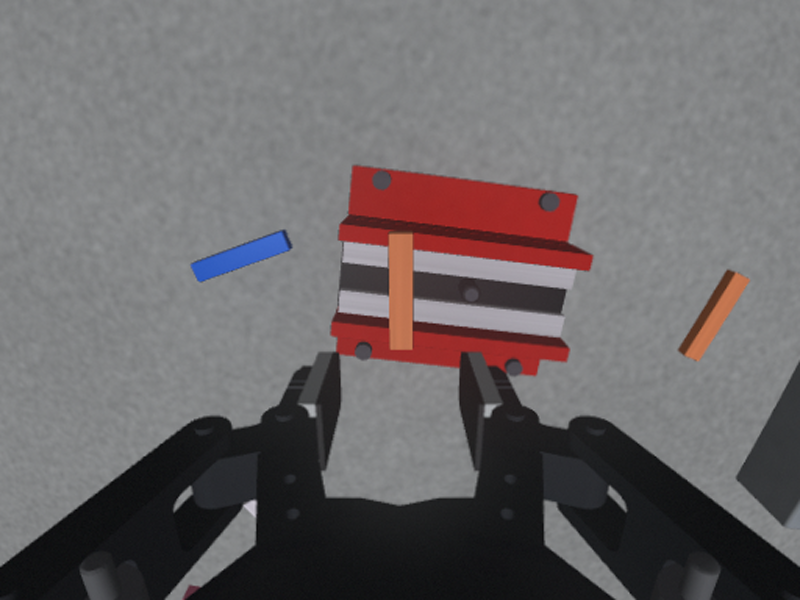

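The wrist view shows the bar centred between the fingers, with corners (389,233) and (413,349). The pin is visible at about (471,294). I'll measure both to refine.

```bash
python3 - <<'E'
from h import *
c=load('w1'); k=.64
def P(pts,z): return np.array([px(c,(u+.5)*k-.5,(v+.5)*k-.5,z) for u,v in pts])
b=P([(389,233),(413,233),(413,349),(388,349)],.06); print('bar',b.mean(0).round(4),b.round(4).tolist())
print('pin',P([(471,293)],.043).round(4))
w=P([(350,216),(592,255),(569,345),(331,320)],.05)   # outer wall-top corners
print('walls',w.round(4).tolist(),w.mean(0).round(4))
i=P([(339,239),(592,270),(569,360),(331,335)],.05)
E
```

```text
bar [ 0.4596 -0.0432  0.06  ] [[0.4461, -0.0105, 0.06], [0.459, -0.0078, 0.06], [0.474, -0.0757, 0.06], [0.4594, -0.0788, 0.06]]
pin [[ 0.503  -0.0392  0.043 ]]
walls [[0.4225, -0.0072, 0.05], [0.5657, 0.0002, 0.05], [0.5705, -0.0576, 0.05], [0.4221, -0.0717, 0.05]] [ 0.4952 -0.0341  0.05  ]
```

Emit:
step_arm:
  deltas:
    - [0,0,-30,0,0,0,0]
    - [0,0,-30,0,0,0,0]
    - [0,0,-30,0,0,0,0]
    - [0,0,-23,0,0,0,0]
    - [0,0,0,0,0,0,0]

```text
clock: 2.45
tcp_pos: [0.4569, -0.0404, 0.0408]
orientation: [-0.003, 0.628, 0.778, -0.001]
wrist_force: [-0.4, 1.0, 0.8]
finger_gap: 0.0429
grip_force: 0.0
```

Emit:
step_arm:
  deltas:
    - [0,0,0,0,0,0,-1]
    - [0,0,0,0,0,0,-1]
    - [0,0,0,0,0,0,-1]
    - [0,0,0,0,0,0,-1]
    - [0,0,0,0,0,0,-1]
  newtons: 40

```text
clock: 2.95
tcp_pos: [0.4613, -0.0425, 0.0448]
orientation: [0.001, 0.629, 0.777, 0.001]
wrist_force: [-0.4, 2.0, 6.3]
finger_gap: 0.0123
grip_force: 42.4
```

Emit:
step_arm:
  deltas:
    - [0,0,15,0,0,0,-1]
    - [0,0,25,0,0,0,-1]
    - [0,0,30,0,0,0,-1]
    - [0,0,30,0,0,0,-1]
    - [0,0,0,0,0,0,-1]

```text
clock: 3.45
tcp_pos: [0.4631, -0.0435, 0.1477]
orientation: [0.004, 0.629, 0.777, 0.002]
wrist_force: [0.5, -0.4, -1.0]
finger_gap: 0.0129
grip_force: 41.5
```

```bash
python3 - <<'E'
from h import *
pose()
c=snap('wrist','w2'); cv2.imwrite('pics/w2b.png',cv2.resize(c['image'][...,::-1],(800,600),interpolation=cv2.INTER_CUBIC))
E
```

```text
t 3.45 tcp mm [463.1 -43.5 147.7] close dir 12.01 z [ 0.008  -0.0023 -1.    ] gap 12.9 grip 41.480398178100586 F [ 0.5 -0.4 -1. ]
```

View pics/w2b.png

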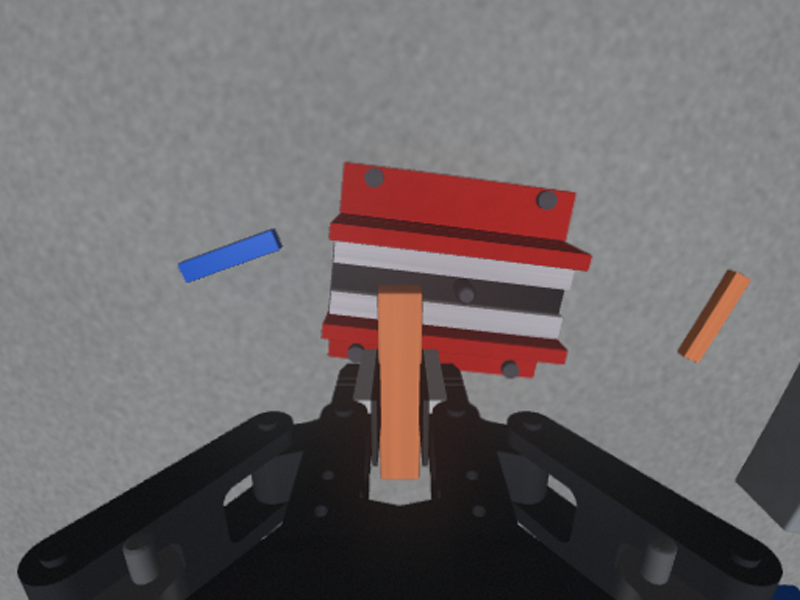

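The wrist view shows the bar held, centred and level at (400,385), with the jig clear. Next, over to the cup.

Emit:
step_arm:
  deltas:
    - [0,15,0,0,0,0,-1]
    - [1,30,0,0,0,0,-1]
    - [1,38,0,0,0,0,-1]
    - [1,38,0,0,0,0,-1]
    - [1,38,0,0,0,0,-1]

```text
clock: 4.0
tcp_pos: [0.4632, 0.1175, 0.1421]
orientation: [-0.001, 0.629, 0.777, -0.001]
wrist_force: [0.6, -0.2, -2.5]
finger_gap: 0.0128
grip_force: 41.5
```

Emit:
step_arm:
  deltas:
    - [1,38,0,0,0,0,-1]
    - [1,38,0,0,0,0,-1]
    - [0,38,0,0,0,0,-1]
    - [0,38,0,0,0,0,-1]
    - [0,25,0,0,0,0,-1]

```text
clock: 4.5
tcp_pos: [0.4652, 0.2954, 0.1418]
orientation: [-0.0, 0.629, 0.778, -0.001]
wrist_force: [0.7, 0.5, -0.9]
finger_gap: 0.0131
grip_force: 41.5
```

Emit:
step_arm:
  deltas:
    - [0,10,0,0,0,0,-1]
    - [0,0,0,0,0,0,-1]
    - [0,0,0,0,0,0,-1]
    - [0,0,0,0,0,0,-1]

```text
clock: 4.9
tcp_pos: [0.466, 0.3021, 0.143]
orientation: [-0.0, 0.63, 0.777, -0.0]
wrist_force: [-0.4, -0.8, -1.1]
finger_gap: 0.0131
grip_force: 41.5
```

```bash
python3 - <<'E'
from h import *
pose()
c=snap('wrist','w3'); cv2.imwrite('pics/w3b.png',cv2.resize(c['image'][...,::-1],(800,600),interpolation=cv2.INTER_CUBIC))
E
```

```text
t 4.9 tcp mm [466.  302.1 143. ] close dir 11.93 z [-6.e-04 -7.e-04 -1.e+00] gap 13.1 grip 41.457844376564026 F [-0.4 -0.8 -1.1]
```

View pics/w3b.png

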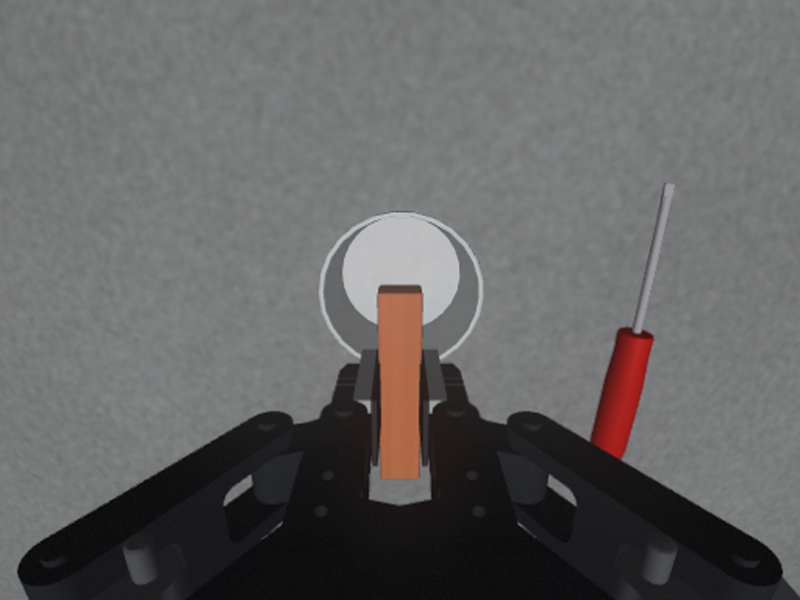

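The wrist view shows the cup rim (320–483, top 212, so centre about (401,293)) and floor disc about (401,271), in line with the bar. I'll check the position along the bar.

```bash
python3 - <<'E'
from h import *
c=load('w3'); k=.64
P=lambda u,v,z: px(c,(u+.5)*k-.5,(v+.5)*k-.5,z).round(4)
print('rim l/r',P(320,290,.05),P(483,290,.05),'top',P(401,212,.05),'floor c',P(401,271,.004),'floor l,r,t',P(343,271,.004),P(460,271,.004),P(401,217,.004))
print('pin again',[px(load('w2'),(466+.5)*k-.5,(294.5+.5)*k-.5,.043).round(4)])
E
```

```text
rim l/r [0.4207 0.295  0.05  ] [0.5111 0.314  0.05  ] top [0.4565 0.3473 0.05  ] floor c [0.4658 0.3039 0.004 ] floor l,r,t [0.4279 0.2959 0.004 ] [0.5043 0.312  0.004 ] [0.4584 0.3389 0.004 ]
pin again [array([ 0.5029, -0.0395,  0.043 ])]
```

Emit:
step_arm:
  deltas:
    - [0,1,-30,0,0,0,-1]
    - [0,0,-30,0,0,0,-1]
    - [0,0,-25,0,0,0,-1]
    - [0,0,-15,0,0,0,-1]
    - [0,0,-10,0,0,0,-1]

```text
clock: 5.45
tcp_pos: [0.4656, 0.3031, 0.032]
orientation: [-0.0, 0.63, 0.777, -0.001]
wrist_force: [1.1, 0.1, -0.8]
finger_gap: 0.0126
grip_force: 41.5
```

Emit:
step_arm:
  deltas:
    - [0,0,-10,0,0,0,-1]
    - [0,0,-7,0,0,0,-1]
    - [0,0,-5,0,0,0,-1]
    - [0,0,0,0,0,0,-1]
    - [0,0,0,0,0,0,-1]

```text
clock: 5.95
tcp_pos: [0.4664, 0.3046, 0.0117]
orientation: [0.0, 0.629, 0.777, 0.0]
wrist_force: [-0.0, -0.1, -0.1]
finger_gap: 0.0131
grip_force: 41.5
```

Emit:
step_arm:
  deltas:
    - [0,0,0,0,0,0,-0.4]
    - [0,0,0,0,0,0,-0.4]
    - [0,0,0,0,0,0,-0.4]
    - [0,0,0,0,0,0,-0.4]

```text
clock: 6.35
tcp_pos: [0.4663, 0.3045, 0.0116]
orientation: [0.0, 0.629, 0.777, 0.0]
wrist_force: [0.0, -0.5, -0.1]
finger_gap: 0.0255
grip_force: 0.0
```

Emit:
step_arm:
  deltas:
    - [0,0,8,0,0,0,-0.4]
    - [0,0,15,0,0,0,-0.4]
    - [0,0,30,0,0,0,-0.4]
    - [0,0,40,0,0,0,-0.4]
    - [0,0,40,0,0,0,-0.4]

```text
clock: 6.85
tcp_pos: [0.4656, 0.3042, 0.1459]
orientation: [-0.0, 0.629, 0.777, -0.0]
wrist_force: [0.5, 0.3, 0.3]
finger_gap: 0.0257
grip_force: 0.0
```

```bash
python3 - <<'E'
from h import *
pose()
c=snap('wrist','w4'); cv2.imwrite('pics/w4.png',c['image'][...,::-1])
E
```

```text
t 6.85 tcp mm [465.6 304.2 145.9] close dir 12.02 z [-6.e-04 -3.e-04 -1.e+00] gap 25.7 grip 0.0 F [0.5 0.3 0.3]
```

View pics/w4.png

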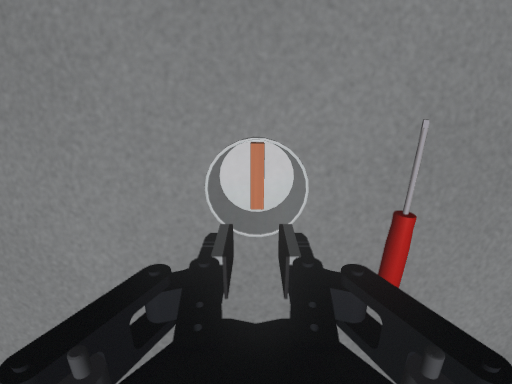

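The picture shows the bar flat on the cup's floor at (257,175) with the cup upright. On to the gauge, with the joint ranges checked first.

```bash
python3 - <<'E'
from h import *
s=get_state(); print(np.degrees(s['joint_pos']).round(1))
E
```

```text
[ 24.9  17.8  -8.7  62.9  -0.  102.9]
```

Emit:
step_arm:
  deltas:
    - [-2,-20,2,0,0,2.4,0]
    - [-2,-35,2,0,0,2.4,0]
    - [-3,-38,2,0,0,2.4,0]
    - [-3,-38,0,0,0,2.4,0]
    - [-3,-38,0,0,0,2.4,0]

```text
clock: 7.4
tcp_pos: [0.453, 0.1342, 0.1509]
orientation: [0.001, 0.544, 0.839, 0.0]
wrist_force: [0.2, 0.3, -0.0]
finger_gap: 0.0429
grip_force: 0.0
```

Emit:
step_arm:
  deltas:
    - [-3,-38,0,0,0,2.4,0]
    - [-3,-38,0,0,0,2.4,0]
    - [-3,-38,0,0,0,2.4,0]
    - [-3,-38,0,0,0,2.4,0]
    - [-3,-38,0,0,0,2.4,0]

```text
clock: 7.9
tcp_pos: [0.4379, -0.0561, 0.151]
orientation: [0.001, 0.453, 0.891, 0.0]
wrist_force: [0.4, -1.2, 0.0]
finger_gap: 0.0426
grip_force: 0.0
```

Emit:
step_arm:
  deltas:
    - [-3,-38,0,0,0,2.4,0]
    - [-3,-38,0,0,0,2.4,0]
    - [-3,-38,0,0,0,2.4,0]
    - [-3,-38,0,0,0,2.4,0]
    - [-2,-35,0,0,0,2.4,0]

```text
clock: 8.4
tcp_pos: [0.4238, -0.2434, 0.1509]
orientation: [0.001, 0.358, 0.934, -0.0]
wrist_force: [0.1, 1.1, -0.6]
finger_gap: 0.0431
grip_force: 0.0
```

Emit:
step_arm:
  deltas:
    - [0,-26,0,0,0,0,0]
    - [0,0,0,0,0,0,0]
    - [0,0,0,0,0,0,0]
    - [0,0,0,0,0,0,0]

```text
clock: 8.8
tcp_pos: [0.4239, -0.2666, 0.1504]
orientation: [-0.0, 0.358, 0.934, 0.0]
wrist_force: [-0.6, 0.7, 0.2]
finger_gap: 0.0431
grip_force: 0.0
```

```bash
python3 - <<'E'
from h import *
pose(); s=get_state(); print(np.degrees(s['joint_pos']).round(1))
c=snap('wrist','w5'); cv2.imwrite('pics/w5b.png',cv2.resize(c['image'][...,::-1],(800,600),interpolation=cv2.INTER_CUBIC))
E
```

```text
t 8.8 tcp mm [ 423.9 -266.6  150.4] close dir 48.05 z [-2.e-04  7.e-04 -1.e+00] gap 43.1 grip 0.0 F [-0.6  0.7  0.2]
[-41.4  12.2 -16.7  61.2   0.    0.6]
```

View pics/w5b.png

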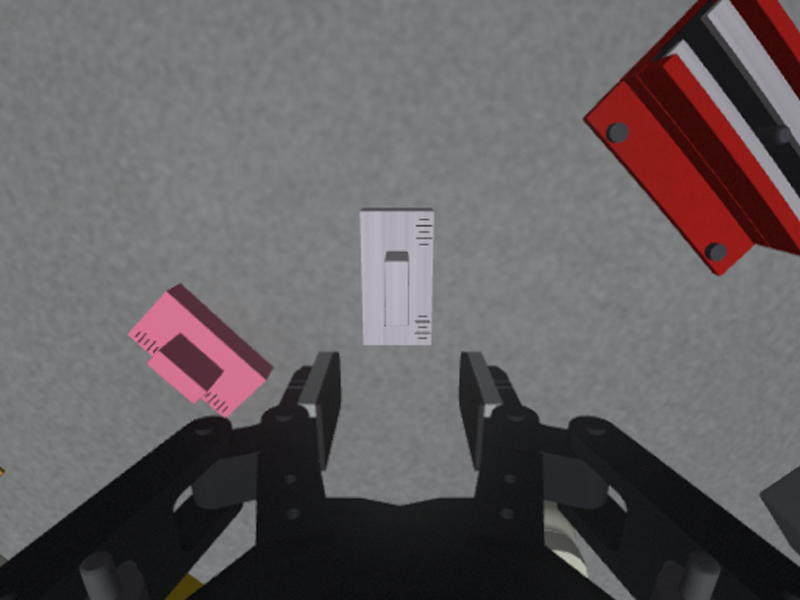

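The wrist view shows the silver gauge upright and aligned: body corners (360,211), (434,210), (432,345), (363,345), grip top centre about (397,293). The pink one is off to the left at (200,350).

```bash
python3 - <<'E'
from h import *
k=.64; c=load('w5')
P=lambda pts,z: np.array([px(c,(u+.5)*k-.5,(v+.5)*k-.5,z) for u,v in pts])
b=P([(360,211),(434,210),(432,345),(363,345)],.02); g=P([(385,261),(409,261),(408,326),(386,326)],.05)
for p in (b,g):
    d=p[0]-p[3]+p[1]-p[2]; print(p.mean(0).round(4),np.degrees(np.arctan2(d[1],d[0])).round(1),[np.linalg.norm(p[i]-p[(i+1)%4]).round(4) for i in range(4)])
for f in ('top0','w2'):
    c=load(f); im=c['image'].astype(int); red=(im[...,0]>90)&(im[...,1]<70)&(im[...,2]<70)
    vs,us=np.nonzero(red&(c['z_map']>0))
    n=cv2.undistortPoints(np.c_[us,vs].astype(float)[:,None],c['K'],c['dist_coeffs'])[:,0]
    T=c['world_from_camera']; W=(T[:3,:3]@(np.c_[n,np.ones(len(n))]*c['z_map'][vs,us][:,None]).T).T+T[:3,3]
    near=np.hypot(W[:,0]-.496,W[:,1]+.04)<.12
    for lo,hi in ((.045,.056),(.003,.013)):
        m=near&(W[:,2]>lo)&(W[:,2]<hi); print(f,lo,m.sum(),cv2.minAreaRect((W[m,:2]*1e3).astype(np.float32)))
a=np.radians(4.9); C=np.array([.4962,-.0398]); d=np.array([.503,-.0393])-C
print('pin in jig', d@[np.cos(a),np.sin(a)],d@[-np.sin(a),np.cos(a)])
E
```

```text
[ 0.4237 -0.2698  0.02  ] 138.1 [np.float64(0.046), np.float64(0.0911), np.float64(0.047), np.float64(0.0905)]
[ 0.4236 -0.2697  0.05  ] 137.9 [np.float64(0.0137), np.float64(0.0398), np.float64(0.0132), np.float64(0.0398)]
top0 0.045 285 ((495.0648498535156, -38.2540397644043), (147.46261596679688, 69.86006164550781), 4.9770989418029785)
top0 0.003 903 ((495.4103698730469, -39.198204040527344), (148.1048583984375, 132.13638305664062), 4.952503681182861)
w2 0.045 3100 ((494.77960205078125, -40.89912796020508), (148.9446258544922, 70.60358428955078), 4.99440336227417)
w2 0.003 5080 ((494.64849853515625, -40.43126678466797), (148.988037109375, 133.0669708251953), 4.911876201629639)
pin in jig 0.006817856475666875 -8.266242923864754e-05
```

Emit:
step_arm:
  deltas:
    - [0,-3,-30,0,0,0,-0.2]
    - [0,0,-35,0,0,0,-0.2]
    - [0,0,-30,0,0,0,-0.2]
    - [0,0,-20,0,0,0,-0.2]
    - [0,0,-10,0,0,0,-0.2]

```text
clock: 9.35
tcp_pos: [0.4232, -0.2685, 0.0236]
orientation: [-0.001, 0.357, 0.934, 0.001]
wrist_force: [-0.3, 0.1, 0.2]
finger_gap: 0.0343
grip_force: 0.0
```

Emit:
step_arm:
  deltas:
    - [0,0,0,0,0,0,-0.2]
    - [0,0,0,0,0,0,-0.2]

```text
clock: 9.55
tcp_pos: [0.4247, -0.2705, 0.0262]
orientation: [0.0, 0.358, 0.934, -0.0]
wrist_force: [-0.2, -0.5, 0.4]
finger_gap: 0.0341
grip_force: 0.0
```

Emit:
step_arm:
  deltas:
    - [0,0,0,0,0,0,-1]
    - [0,0,0,0,0,0,-1]
    - [0,0,0,0,0,0,-1]
    - [0,0,0,0,0,0,-1]
    - [0,0,0,0,0,0,-1]
  newtons: 80

```text
clock: 10.05
tcp_pos: [0.4252, -0.2712, 0.0268]
orientation: [0.001, 0.358, 0.934, -0.0]
wrist_force: [1.1, 1.9, 6.4]
finger_gap: 0.0126
grip_force: 78.9
```

```bash
python3 - <<'E'
from h import *
pose()
E
```

```text
t 10.05 tcp mm [ 425.2 -271.2   26.8] close dir 48.03 z [ 0.0025 -0.0014 -1.    ] gap 12.6 grip 78.85036826133728 F [1.1 1.9 6.4]
```

Emit:
step_arm:
  deltas:
    - [0,0,10,0,0,0,-1]
    - [0,0,25,0,0,0,-1]
    - [0,0,30,0,0,0,-1]
    - [0,0,30,0,0,0,-1]
    - [0,0,5,0,0,0,-1]

```text
clock: 10.55
tcp_pos: [0.4257, -0.2721, 0.1292]
orientation: [0.003, 0.358, 0.934, -0.001]
wrist_force: [-0.3, -1.1, -2.7]
finger_gap: 0.0124
grip_force: 78.3
```

Emit:
step_arm:
  deltas:
    - [7,23,0,0,0,4.7,-1]
    - [7,23,0,0,0,4.7,-1]
    - [7,23,0,0,0,4.7,-1]
    - [7,23,0,0,0,4.7,-1]
    - [7,23,0,0,0,4.7,-1]

```text
clock: 11.05
tcp_pos: [0.4585, -0.1544, 0.1244]
orientation: [-0.001, 0.159, 0.987, 0.0]
wrist_force: [0.9, -0.4, -1.8]
finger_gap: 0.0124
grip_force: 78.4
```

Emit:
step_arm:
  deltas:
    - [7,23,0,0,0,4.7,-1]
    - [7,23,0,0,0,4.7,-1]
    - [7,23,0,0,0,4.7,-1]
    - [7,23,0,0,0,4.7,-1]
    - [7,23,0,0,0,4.7,-1]

```text
clock: 11.55
tcp_pos: [0.4935, -0.0395, 0.1244]
orientation: [-0.001, -0.045, 0.999, 0.0]
wrist_force: [0.3, 0.1, -2.1]
finger_gap: 0.0124
grip_force: 78.4
```

Emit:
step_arm:
  deltas:
    - [2,1.5,0,0,0,0,-1]
    - [0,0,0,0,0,0,-1]
    - [0,0,0,0,0,0,-1]
    - [0,0,0,0,0,0,-1]

```text
clock: 11.95
tcp_pos: [0.4957, -0.0399, 0.1251]
orientation: [-0.0, -0.043, 0.999, -0.0]
wrist_force: [0.0, -0.4, -2.0]
finger_gap: 0.0124
grip_force: 78.5
```

```bash
cat > meas.py <<'E'
from h import *
import sys
# world points by colour/height from wrist depth: jig walls, gauge shoulder
pose()
c=snap('wrist',sys.argv[1]); im=c['image'].astype(int)
T=c['world_from_camera']; vs,us=np.nonzero(c['z_map']>0)
n=cv2.undistortPoints(np.c_[us,vs].astype(float)[:,None],c['K'],c['dist_coeffs'])[:,0]
W=(T[:3,:3]@(np.c_[n,np.ones(len(n))]*c['z_map'][vs,us][:,None]).T).T+T[:3,3]
p=im[vs,us]; red=(p[:,0]>90)&(p[:,1]<70)&(p[:,2]<70)
bright=(p.min(1)>110)&(np.ptp(p,axis=1)<40)
for nm,m in (('feet',red&(abs(W[:,2]-.008)<.005)),('walls',red&(abs(W[:,2]-.05)<.004)),('shoulder',bright&(W[:,2]>float(sys.argv[2]))&(W[:,2]<float(sys.argv[3])))):
    m&=np.hypot(W[:,0]-.496,W[:,1]+.04)<.12
    if m.sum()>50: print(nm,m.sum(),np.median(W[m],0).round(4),cv2.minAreaRect((W[m,:2]*1e3).astype(np.float32)))
E
python3 meas.py w6 .1 .125
```

```text
t 11.95 tcp mm [495.7 -39.9 125.1] close dir 94.92 z [-6.e-04 -0.e+00 -1.e+00] gap 12.4 grip 78.52391481399536 F [ 0.  -0.4 -2. ]
feet 6937 [ 0.4866 -0.0045  0.0087] ((495.2248229980469, -40.73931884765625), (149.08551025390625, 133.39552307128906), 4.891994476318359)
walls 1472 [ 0.4413 -0.0698  0.0505] ((478.67071533203125, -42.00440216064453), (116.89187622070312, 70.7673110961914), 5.057281017303467)
shoulder 5321 [ 0.4663 -0.0439  0.1191] ((493.0932922363281, -40.86234664916992), (91.01211547851562, 46.219539642333984), 4.895956516265869)
```

The gauge is centred in the channel (relative y about 0, same yaw), with the pocket about 10 mm short of the pin. I'll advance 4 mm, then lower to just above pin-tip height.

Emit:
step_arm:
  deltas:
    - [4,0.35,-15,0,0,0,-1]
    - [0,0,-20,0,0,0,-1]
    - [0,0,-10,0,0,0,-1]
    - [0,0,-6,0,0,0,-1]
    - [0,0,0,0,0,0,-1]

```text
clock: 12.5
tcp_pos: [0.4994, -0.0389, 0.0737]
orientation: [-0.001, -0.043, 0.999, 0.0]
wrist_force: [-0.6, 1.1, -1.7]
finger_gap: 0.0126
grip_force: 78.6
```

Emit:
step_arm:
  deltas:
    - [0,0,-1,0,0,0,-1]
    - [0,0,-1,0,0,0,-1]
    - [0,0,-1,0,0,0,-1]
    - [0,0,0,0,0,0,-1]
    - [0,0,0,0,0,0,-1]

```text
clock: 13.0
tcp_pos: [0.5003, -0.0387, 0.0715]
orientation: [0.0, -0.044, 0.999, -0.0]
wrist_force: [-0.2, 0.2, -1.5]
finger_gap: 0.0126
grip_force: 78.6
```

```bash
python3 - <<'E'
from h import *
pose(); print(get_state()['ft_torque'])
E
```

```text
t 13.0 tcp mm [500.3 -38.7  71.5] close dir 95.03 z [ 4.e-04 -0.e+00 -1.e+00] gap 12.6 grip 78.558189868927 F [-0.2  0.2 -1.5]
[-0.01072356 -0.00537701  0.03542949]
```

Emit:
step_arm:
  deltas:
    - [0,0,-1,0,0,0,-1]
    - [0,0,0,0,0,0,-1]
    - [0,0,0,0,0,0,-1]

```text
clock: 13.3
tcp_pos: [0.5001, -0.0387, 0.0703]
orientation: [-0.0, -0.044, 0.999, 0.0]
wrist_force: [-0.1, 0.4, -1.6]
finger_gap: 0.012
grip_force: 78.6
```

Emit:
step_arm:
  deltas:
    - [0,0,-1,0,0,0,-1]
    - [0,0,0,0,0,0,-1]
    - [0,0,0,0,0,0,-1]

```text
clock: 13.6
tcp_pos: [0.5003, -0.0388, 0.0696]
orientation: [0.0, -0.044, 0.999, -0.0]
wrist_force: [-0.2, 0.4, 1.7]
finger_gap: 0.0125
grip_force: 79.2
```

Emit:
step_arm:
  deltas:
    - [0,0,-0.6,0,0,0,-1]
    - [0,0,0,0,0,0,-1]
    - [0,0,0,0,0,0,-1]

```text
clock: 13.9
tcp_pos: [0.5004, -0.0388, 0.0693]
orientation: [0.0, -0.044, 0.999, -0.0]
wrist_force: [-2.0, 0.1, 5.4]
finger_gap: 0.0123
grip_force: 79.7
```

Contact with the pin tip at TCP z of about 69.6 mm, pushing lightly. Now feeling along +x.

Emit:
step_arm:
  deltas:
    - [1,0.09,0,0,0,0,-1]
    - [0,0,0,0,0,0,-1]
    - [1,0.09,0,0,0,0,-1]
    - [0,0,0,0,0,0,-1]

```text
clock: 14.3
tcp_pos: [0.5008, -0.0387, 0.0691]
orientation: [-0.001, -0.044, 0.999, -0.0]
wrist_force: [-5.9, 0.6, 6.7]
finger_gap: 0.0128
grip_force: 80.1
```

Emit:
step_arm:
  deltas:
    - [1,0.09,0,0,0,0,-1]
    - [0,0,0,0,0,0,-1]
    - [0,0,0,0,0,0,-1]

```text
clock: 14.6
tcp_pos: [0.5011, -0.0386, 0.0689]
orientation: [-0.002, -0.044, 0.999, -0.0]
wrist_force: [-5.9, -1.1, 8.3]
finger_gap: 0.0124
grip_force: 80.2
```

Emit:
step_arm:
  deltas:
    - [1,0.09,0,0,0,0,-1]
    - [0,0,0,0,0,0,-1]
    - [0,0,0,0,0,0,-1]

```text
clock: 14.9
tcp_pos: [0.5043, -0.0384, 0.0684]
orientation: [0.0, -0.044, 0.999, 0.0]
wrist_force: [-0.4, 0.1, -1.6]
finger_gap: 0.0124
grip_force: 78.8
```

It dropped: the vertical force vanished and x sprang forward to the commanded position. I'll centre a little more and lower gently.

Emit:
step_arm:
  deltas:
    - [1,0.09,0,0,0,0,-1]
    - [1,0.09,-1,0,0,0,-1]
    - [0,0,-1,0,0,0,-1]
    - [0,0,0,0,0,0,-1]
    - [0,0,0,0,0,0,-1]

```text
clock: 15.4
tcp_pos: [0.506, -0.0381, 0.0666]
orientation: [-0.0, -0.044, 0.999, 0.0]
wrist_force: [0.7, -1.2, -2.5]
finger_gap: 0.0126
grip_force: 78.8
```

Emit:
step_arm:
  deltas:
    - [0,0,-1,0,0,0,-1]
    - [0,0,-1,0,0,0,-1]
    - [0,0,-1,0,0,0,-1]
    - [0,0,0,0,0,0,-1]
    - [0,0,0,0,0,0,-1]

```text
clock: 15.9
tcp_pos: [0.5061, -0.0382, 0.0637]
orientation: [-0.0, -0.044, 0.999, 0.0]
wrist_force: [0.6, -0.1, -1.7]
finger_gap: 0.0125
grip_force: 78.8
```

Emit:
step_arm:
  deltas:
    - [0,0,-1,0,0,0,-1]
    - [0,0,-1,0,0,0,-1]
    - [0,0,-1,0,0,0,-1]
    - [0,0,0,0,0,0,-1]
    - [0,0,0,0,0,0,-1]

```text
clock: 16.4
tcp_pos: [0.5062, -0.0382, 0.061]
orientation: [0.0, -0.044, 0.999, -0.0]
wrist_force: [-0.3, 0.9, 2.6]
finger_gap: 0.0122
grip_force: 79.1
```

Emit:
step_arm:
  deltas:
    - [0,0,-1,0,0,0,-1]
    - [0,0,-1,0,0,0,-1]
    - [0,0,-1,0,0,0,-1]
    - [0,0,0,0,0,0,-1]
    - [0,0,0,0,0,0,-1]

```text
clock: 16.9
tcp_pos: [0.5062, -0.0382, 0.058]
orientation: [0.0, -0.044, 0.999, -0.0]
wrist_force: [-2.8, 1.4, 6.2]
finger_gap: 0.0123
grip_force: 79.8
```

Emit:
step_arm:
  deltas:
    - [0,0,-1,0,0,0,-1]
    - [0,0,0,0,0,0,-1]
    - [0,0,0,0,0,0,-1]

```text
clock: 17.2
tcp_pos: [0.5062, -0.0382, 0.0572]
orientation: [0.0, -0.044, 0.999, -0.0]
wrist_force: [-3.5, 0.9, 7.3]
finger_gap: 0.0125
grip_force: 79.9
```

Emit:
step_arm:
  deltas:
    - [0,0,-1,0,0,0,-1]
    - [0,0,0,0,0,0,-1]
    - [0,0,0,0,0,0,-1]

```text
clock: 17.5
tcp_pos: [0.5062, -0.0382, 0.0567]
orientation: [0.0, -0.044, 0.999, -0.0]
wrist_force: [-5.3, 1.1, 11.2]
finger_gap: 0.0128
grip_force: 80.7
```

Emit:
step_arm:
  deltas:
    - [0,0,-0.7,0,0,0,-1]
    - [0,0,0,0,0,0,-1]
    - [0,0,0,0,0,0,-1]

```text
clock: 17.8
tcp_pos: [0.5063, -0.0382, 0.0566]
orientation: [0.001, -0.044, 0.999, -0.0]
wrist_force: [-6.4, 1.7, 16.5]
finger_gap: 0.0125
grip_force: 81.5
```

Emit:
step_arm:
  deltas:
    - [0,0,-0.7,0,0,0,-1]
    - [0,0,0,0,0,0,-1]
    - [0,0,0,0,0,0,-1]

```text
clock: 18.1
tcp_pos: [0.5063, -0.0382, 0.0566]
orientation: [0.001, -0.044, 0.999, -0.0]
wrist_force: [-9.3, 1.5, 23.0]
finger_gap: 0.0123
grip_force: 82.3
```

It has reached the stop: z holds at 56.6 mm (underside 30 mm) while the force climbs to about 24 N. One check with camera and depth.

```bash
python3 meas.py w7 .046 .056; python3 - <<'E'
from h import *
c=snap('scene','s9'); cv2.imwrite('pics/s9b.png',cv2.resize(c['image'][...,::-1],(800,600),interpolation=cv2.INTER_CUBIC)); pose()
E
```

```text
t 18.1 tcp mm [506.3 -38.2  56.6] close dir 95.03 z [ 1.5e-03 -4.0e-04 -1.0e+00] gap 12.3 grip 82.3266613483429 F [-9.3  1.5 23. ]
feet 10084 [ 0.4802 -0.0014  0.0087] ((490.5133361816406, -41.06403350830078), (140.6483154296875, 133.74191284179688), 4.88192892074585)
walls 6554 [ 0.4656 -0.0646  0.0506] ((475.42279052734375, -42.45112228393555), (110.0226058959961, 70.69599914550781), 4.986424922943115)
shoulder 5341 [ 0.4769 -0.0423  0.0507] ((503.2989501953125, -39.40589141845703), (90.37452697753906, 46.18345260620117), 4.707068920135498)
t 18.2 tcp mm [506.3 -38.2  56.6] close dir 95.03 z [ 1.5e-03 -4.0e-04 -1.0e+00] gap 12.3 grip 82.32572078704834 F [-7.   2.4 22.9]
```

View pics/s9b.png

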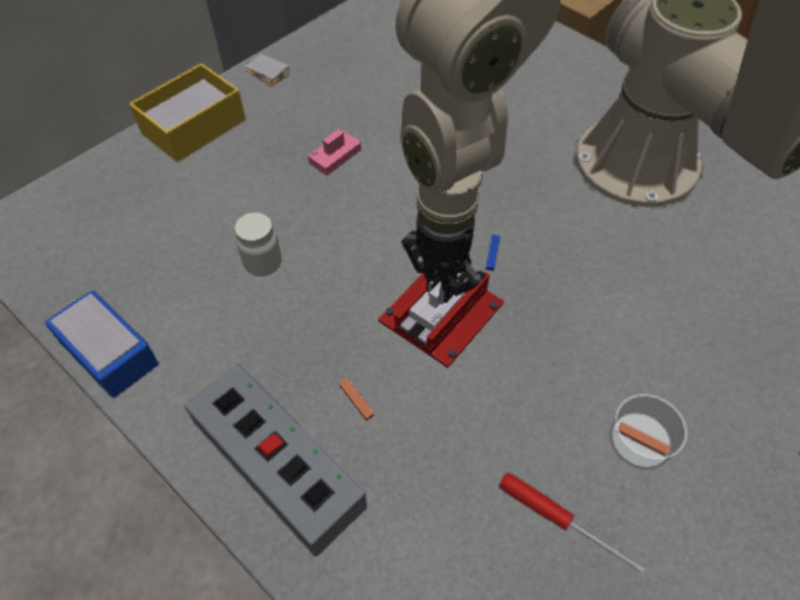

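The scene view shows the bar in the upright cup at (645,440) and the gauge seated in the jig at (437,305), still held. Everything else is where it was. The gauge's shoulder (50.7 mm) is flush with the wall tops (50.6 mm).

```bash
python3 -c "
from workcell import *
print(hand_in())"
```

```text
the job is handed in; nothing more can be done
None
```

The job is handed in: the copper bar is in the upright cup, and the gauge is over the pin, pressed fully home with about 24 N and still held.

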